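# Close up a syringe pump's pusher block to the loaded syringe

## Robot

A 7-joint arm with a two-finger parallel gripper is mounted at the origin on a cart in front of the work surface, level with it; the furniture and walls round the work are solid. World frame = base frame: x ahead of the robot, y to its left, z up, the work surface at z = 0. Lengths are in mm, angles in rad, forces in N, time in s.
With the tool pointing down it reaches from about 425 to 1025 mm from the base axis. Payload 3.6 kg.
Tool frame: the origin (TCP) lies at the very end of the fingers, on their centre line; the grasp point (between the pads) lies 19 mm behind it (robot.grasp_offset is the z of the grasp point in the tool frame, in mm); z points along the fingers, y is the line along which they close (so a half turn about z gives the same grasp; the last joint's range is limited). The gripper opens to 85 mm and grips with 20 to 120 N. Pads are 22 mm wide; open, the fingers measure 114 mm over their backs; the gripper's body (76 mm by 85 mm) begins 54 mm behind the grasp point. The pads swing forward as they close: fully open they stand 13 mm farther back than shut.
Start: joints at [1.02, 0.591, 0.048, 1.609, -0.033, 0.943, -0.034], TCP at [320.434, -650.347, 231.302] pointing down, gripper open.
Joint ranges: [-2.69, 2.69], [-0.47, 2.24], [-1.27, 1.36], [0.19, 2.51], [-1.53, 4.68], [0.08, 2.07], [-3.09, 3.09]. Speed limits (rad/s): [2.57, 2.57, 3.14, 3.14, 3.14, 3.14, 3.14].

## Interface

Orientations are given as a unit quaternion [x, y, z, w].
In Python, from station import robot, monitor, workorder, read_camera gives the robot as it stands (robot), with the cameras as plain functions, the readings (monitor) and the job (workorder).
- The arm moves only by the shell command python3 shift.py FILE, which reads ROWS from the file FILE. ROWS is a JSON list of rows, 1 to 10 of them, each an object with the fields finger_gap (the opening from 0.0 (shut) to 1.0 (fully open)), d (a list: dx, dy, dz in shares of the most that a row can go, 1 being 62.5 mm), turn (a turn about the tool's z in shares of 2 pi rad (1.0 is 2 pi rad)); a field left out counts as zero (the opening has to be given); each row shifts and turns the commanded pose from where the row before left it, along the tool's axes as they then stand; what a row does not reach is not made up. A row lasts 1/8 s, in which the tool goes at most 62.5 mm and 0.188 rad, less where a joint would pass 70% of its speed; a pose out of reach is approached as far as the arm can. The fingers move at their own pace and stop on an object; the grip force is fixed at half the most. Time passes only in rows, so rows that do not move let the fingers close. It prints the time, the measured TCP pose, the force, the opening and the grip force at its end. Input that does not fit is refused with a message, and nothing moves.
- monitor.observe(): the state, without advancing time (a new reading comes with each control period).
- read_camera(name): name is "scene" or "top"; returns a dict with "pixels" (400x640x3 uint8, red, green, blue), "fovy" (degrees; the focal length in pixels is half the picture's height over the tangent of half this angle, whatever the lens; pixels are square), "cx", "cy" (the principal point, pixels), "dist" ([k1, k2, p1, p2, k3] as OpenCV has them; the pictures are not rectified), "rvec" (rotation vector, rad) and "tvec" (3), from world to camera coordinates, as OpenCV has them. Camera axes: x right, y down, z forward; pixel columns grow to the right and rows downward; lengths in mm; the calibration is good to about 2 mm. A picture is of the moment at which its call begins. There is no depth.
- workorder.job_done(): hands the job in; it is judged then, once.
The state is a dict: "time_s": time; "joint_positions": joint angles; "joint_vel": joint speeds; "joint_torque": joint torques, N m; "tcp_pos": TCP position; "tcp_rot": TCP orientation; "wrist_force": force on the tool from outside, world axes, zero at the start; "ft_torque": the same for the moment, N m; "width": opening from 0.0 (shut) to 1.0 (fully open); "gripper_force": force on a finger pad.
Only numpy, scipy, OpenCV 4.12 (cv2) and the standard library are available. Lean on these libraries where they do the work, as an engineer would, in place of code of your own. Each camera call takes 0.05 s, during which the arm holds its last target. There are 200 camera calls.

## Task

A syringe has been loaded in the syringe pump but the pusher block still stands back from it. Press the sprung release on top of the block fully down and, keeping it down, slide the block up to the syringe until the end of the syringe's plunger has pushed the small sprung pad on the block's face fully in; then let the release spring all the way back up so that the drive grips there. Do not force the block along with the release up, do not drive the plunger into the syringe or touch the syringe yourself, and leave the bottle, the beaker and the tape roll where they stand.

Things in the scene. Friction and masses are not known exactly. Their poses are not given: they have to be found in the camera images.
- pump: Syringe pump, fixed on the bench: low white box 140 x 330 mm, 58 mm high, display and keys on its front (-x). Origin: on the bench under the drive; x to the back, y along the drive towards the syringe, z up. Two guide rods and a lead screw run along y between aluminium end blocks; the syringe lies beyond the +y one. No part of it is higher than 170 mm.
- pusher (a joint): Travel (m, 0 to 0.125) of the grey pusher block along the pump's +y, towards the syringe; at 0 its middle is at y = -105 mm of the pump's frame. Block 104 mm (x) by 44 mm (y), top 138 mm above the bench. Freed, it slides with 3 N of friction. With the release up, the half-nut grips the lead screw and holds it against more than 15 N.
- release (a joint): Stroke (m) of the sprung release, straight down: 0 = up, 0.014 = fully down on its stop. The first 9 mm are free travel against a light spring (2 to 4 N); then it meets the half-nut and the force jumps to 12 N, rising to 14.5 N at the stop. The half-nut lets go just beyond 9 mm and grips again when the release comes back above that.
- release_top (a point): Middle of the top face of the release, a black dished push piece on the pusher block, 46 mm (pump x) by 38 mm (pump y); axes as the pump's. The face is 161 mm above the bench when up, 147 mm when down. At either y end a lip 3 mm thick stands 4 mm above the face (32 mm clear between the lips); a fingertip can push the block along by it.
- pad (a joint): Stroke (m) of the round sprung sensing pad, 21 mm across, on the block's +y face, 118 mm above the bench, facing the end of the syringe's plunger: 0 = standing out, 0.004 = pushed fully in, flush with its collar. Its spring takes 0.8 N at first and 2.8 N when fully in.
- syringe: Loaded 60 ml syringe: clear barrel 29 mm thick along the pump's y, axis 118 mm above the bench. Origin: on that axis above the pump's origin, axes as the pump's; barrel from y = 58 to 161 mm. Its white plunger stands out towards the block by 30 to 75 mm (not measured) and ends in a flat disc 32 mm across; it stays put up to 12 N of push, then slides in.
- solvent_bottle: Clear screw-cap laboratory bottle, 68 mm across, 144 mm high, standing beyond the syringe end of the pump. Origin: centre of its underside.
- beaker: Small clear beaker, 44 mm across, 57 mm high, beside the other end of the pump. Origin: centre of its underside.
- tape_roll: Roll of tape lying flat, 67 mm across, 19 mm high, beside the beaker. Origin: centre of its underside.

How it is judged (in metres and radians):
On the way, in this order (a step that is already met when the one before it is completed fails the run):
1. the release is pressed fully down (beyond 12.5 of its 14 mm) while the pad still stands out (value of joint release above 0.0125 m and value of joint pad below 0.001 m), for 0.2 s.
2. with the release still down (beyond 9 mm) the block is up against the syringe's plunger, its pad pushed in beyond 3 of its 4 mm (value of joint release above 0.009 m and value of joint pad above 0.003 m), for 0.2 s.
At the end, for the whole second after the job is handed in: The block is at rest with its release fully up (within 1 mm) and its pad pushed in by the syringe's plunger by more than 3 of its 4 mm (value of joint pad above 0.003 m and value of joint release below 0.001 m and velocity of joint pusher between -0.002 and 0.002 m/s); the robot touches nothing.
It fails at once if the plunger was driven into the syringe, or the syringe pushed with more than 12 N (contact force between syringe and anything else above 12 N).
It fails at once if the robot touched the syringe (contact force between any of the fingers, the arm and syringe above 1 N).
It fails at once if the block was forced along (faster than 15 mm/s) with its release up (less than 8 mm down) (value of joint release below 0.008 m and (velocity of joint pusher above 0.015 m/s or velocity of joint pusher below -0.015 m/s)).
It fails at once if the bottle, beaker or tape roll was moved by more than 20 mm (distance of any of solvent_bottle, beaker, tape_roll from where it was at the start of the episode above 0.02 m).
It also fails if it takes over 54 s, if anything falls off the work surface, if the arm or the gripper's body presses on something with over 40 N, if the wrist force passes 120 N, or if a joint passes its speed limit or range.

## Working session

There is one attempt and no reset: what is moved stays moved. The work goes in short steps, Python scripts to look and compute and a shell command to move; the robot and the scene stay as the last step left them, time stands still between calls to the robot, and variables do not carry over. Pictures are saved under pics/ and viewed, at most 10 in all, crops included, and the job is handed in when it is done.

```bash
ls; mkdir -p pics; cat > h.py <<'E'
import numpy as np,cv2
def cam(c):
    f=200/np.tan(np.radians(c["fovy"])/2)
    K=np.array([[f,0,c["cx"]],[0,f,c["cy"]],[0,0,1.]]);return K,np.array(c["dist"],float),np.array(c["rvec"],float),np.array(c["tvec"],float).ravel()
def ray(c,uv):
    K,d,r,t=cam(c);R=cv2.Rodrigues(r)[0]
    n=cv2.undistortPoints(np.array([[uv]],float),K,d).ravel()
    return -R.T@t, R.T@np.array([n[0],n[1],1.])
def onz(c,uv,z):
    o,v=ray(c,uv);return o+v*(z-o[2])/v[2]
def proj(c,p):
    K,d,r,t=cam(c);return cv2.projectPoints(np.array(p,float).reshape(-1,3),r,t,K,d)[0].reshape(-1,2)
E
python3 - <<'E'
from station import robot, monitor, workorder, read_camera
import cv2,pickle
for n in("scene","top"):
    c=read_camera(n);pickle.dump(c,open(n+"0.pkl","wb"));cv2.imwrite(f"pics/{n}0.png",c["pixels"][:,:,::-1])
    print(n,c["fovy"],c["rvec"],c["tvec"])
s=monitor.observe();print(s["tcp_pos"],s["tcp_rot"],s["time_s"],s["wrist_force"])
E
```

```text
pics
shift.py
station.py
scene 47.688607238074006 [ 0.57784151 -2.47532569  1.43640576] [ 468.33691517  190.58358483 1162.71751352]
top 52.77044582808985 [ 2.14017145 -2.17805783  0.17949721] [  41.71198985  517.89958809 1062.61737777]
[ 320.12124318 -649.65916633  230.24267536] [ 9.73903172e-01  2.26961535e-01 -2.89886215e-04 -9.94358757e-04] 0.1 [ 0.16730887  0.17600993 -0.16336699]
```

View pics/scene0.png

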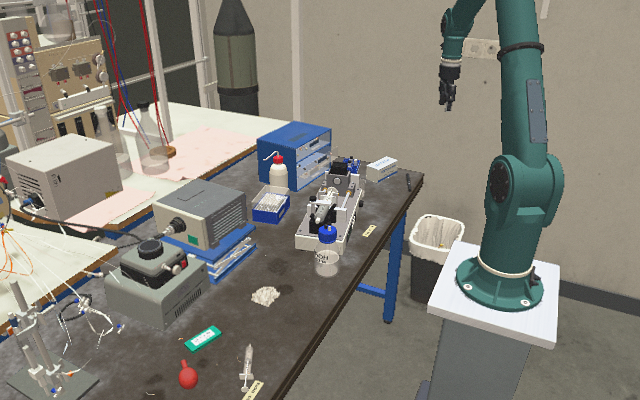

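View pics/top0.png

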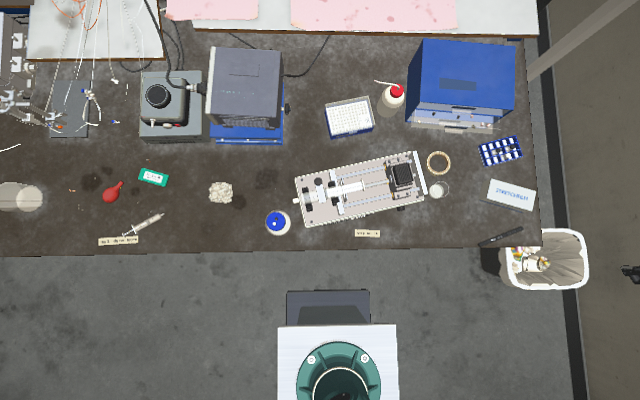

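The top view shows the pump at about (360,188), with the pusher and its black release near (402,174). The bottle is at (278,222), the beaker at (439,189) and the tape at (438,162). Next I'll look at enlarged crops.

```bash
python3 - <<'E'
import cv2
a=cv2.imread("pics/top0.png")[130:250,260:460];cv2.imwrite("pics/topc.png",cv2.resize(a,None,fx=4,fy=4,interpolation=cv2.INTER_CUBIC))
a=cv2.imread("pics/scene0.png")[145:285,275:405];cv2.imwrite("pics/scc.png",cv2.resize(a,None,fx=4,fy=4,interpolation=cv2.INTER_CUBIC))
E
```

```text
(no output)
```

View pics/topc.png

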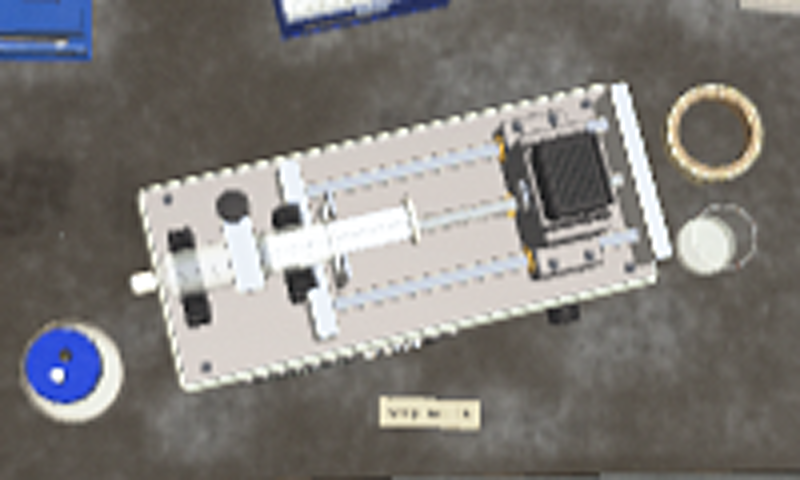

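View pics/scc.png

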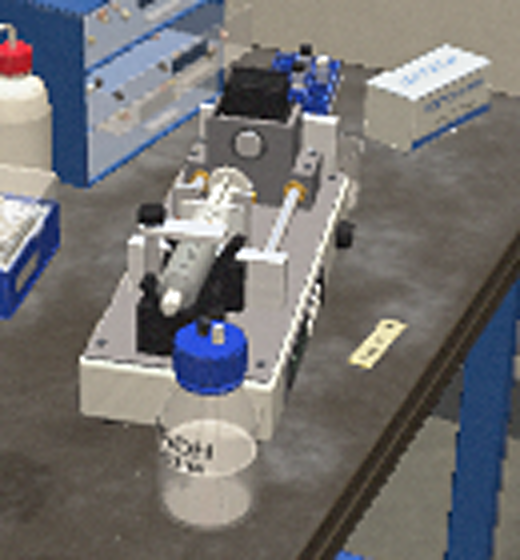

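The top crop shows the black release at crop (572,177), the plunger disc's end at (414,222), and the box's corners at (143,188), (186,388) and (660,275). The scene crop confirms that the pad faces the disc.

```bash
python3 - <<'E'
import pickle,cv2,numpy as np
from h import *
from scipy.spatial.transform import Rotation as R
c=pickle.load(open("top0.pkl","rb"));f=lambda u,v:(260+(u+.5)/4-.5,130+(v+.5)/4-.5)
g=c["pixels"].max(2);m=np.zeros_like(g);m[160:188,388:416]=(g[160:188,388:416]<75)*255
n,l,s,ce=cv2.connectedComponentsWithStats(m);k=1+s[1:,4].argmax();print(s[k],ce[k])
r=cv2.minAreaRect(cv2.findContours((l==k).astype(np.uint8),0,1)[0][0].astype(np.float32));print(r)
top=onz(c,ce[k],161);print("top",top,onz(c,r[0],161))
print(np.round([onz(c,p,161)[:2] for p in cv2.boxPoints(r)]))
A,B,C=[onz(c,f(*p),58) for p in((143,188),(186,388),(660,275))]
print(A,B,C,np.linalg.norm(A-B),np.linalg.norm(B-C))
# pump +y dir = C->B ; +x = B->A
d=(B-C);print("yaw y-axis",np.degrees(np.arctan2(-d[0],d[1])))
d=(A-B);print("yaw x-axis",np.degrees(np.arctan2(d[1],d[0])))
for p,z in(((414,222),118),((416,200),118),((420,242),118),((497,137),110),((530,270),110)):print("pl",onz(c,f(*p),z))
o,v=ray(c,(402,174));print("campos",o)
from station import robot, monitor, workorder, read_camera
s=monitor.observe();M=R.from_quat(s["tcp_rot"]).as_matrix();print(M.round(3))
E
```

```text
[393 163  20  22 241] [401.95020747 173.48962656]
((402.3235778808594, 174.2941436767578), (20.615528106689453, 16.97749137878418), 75.96376037597656)
top [ 530.63239727 -158.48844435  161.        ] [ 528.6326242 -159.3068281  161.       ]
[[ 549. -134.]
 [ 558. -175.]
 [ 509. -185.]
 [ 499. -144.]]
[544.31740858 104.95794426  58.        ] [410.50718436  78.00226445  58.        ] [ 480.06996213 -239.56255533   58.        ] 136.49829589087196 325.09443983660555
yaw y-axis 12.355525157699839
yaw x-axis 11.389633268039445
pl [509.75388914 -68.35594345 118.        ]
pl [523.80943782 -70.09630132 118.        ]
pl [496.94484673 -71.72227998 118.        ]
pl [ 565.24415513 -124.65955134  110.        ]
pl [ 478.94448268 -142.17659444  110.        ]
campos [ 363.78979499   60.74054195 1123.86971513]
[[ 0.897  0.442 -0.001]
 [ 0.442 -0.897  0.002]
 [-0.    -0.002 -1.   ]]
```

Careful with the scale: shifts go in shares of 62.5 mm and turns go in shares of 2 pi rad. That gives: -0.168 rad / 6.2832 = -0.0267.

```bash
echo '[{"finger_gap": 0, "turn": -0.0263}, {"finger_gap": 0, "turn": -0.0263}, {"finger_gap": 0, "turn": -0.0263}, {"finger_gap": 0, "turn": -0.0263}, {"finger_gap": 0, "turn": -0.0263}, {"finger_gap": 0, "turn": -0.0263}, {"finger_gap": 0, "turn": -0.0263}, {"finger_gap": 0, "turn": -0.0267}, {"finger_gap": 0}]' > path.dat && python3 shift.py path.dat
cat > go.py <<'E'
import sys,numpy as np
from station import robot, monitor, workorder, read_camera
from scipy.spatial.transform import Rotation as R
s=monitor.observe();M=R.from_quat(s["tcp_rot"]).as_matrix();t=np.array(eval(sys.argv[1]),float)
print("delta tool",(M.T@(t-s["tcp_pos"])).round(1),"tcp",np.round(s["tcp_pos"],1),"yaw ytool",np.degrees(np.arctan2(M[1,1],M[0,1])).round(2),"q",np.round(s["joint_positions"],2),"F",np.round(s["wrist_force"],1),s["time_s"],s["width"]);print(M.round(3))
E
python3 go.py '[530,-158.7,215]'
```

```text
time_s: 1.23
tcp_pos: [319.9, -650.1, 230.6]
tcp_rot: [0.63, 0.777, 0.0, -0.001]
wrist_force: [0.1, 0.7, 0.6]
width: 0.001
gripper_force: 0.0
delta tool [437.5 306.9  16.2] tcp [ 319.9 -650.1  230.6] yaw ytool 11.91 q [ 1.24  0.61 -0.3   1.6   0.21  0.97  1.08] F [0.1 0.7 0.6] 1.225 0.0007975102044553517
[[-0.206  0.978 -0.   ]
 [ 0.978  0.206  0.001]
 [ 0.001 -0.    -1.   ]]
```

To row units: 44 mm is 0.704, 41 mm is 0.656.

```bash
echo '[{"finger_gap": 0, "d": [0.704, 0.496, 0.016]}, {"finger_gap": 0, "d": [0.704, 0.496, 0.016]}, {"finger_gap": 0, "d": [0.704, 0.496, 0.016]}, {"finger_gap": 0, "d": [0.704, 0.496, 0.032]}, {"finger_gap": 0, "d": [0.704, 0.496, 0.032]}, {"finger_gap": 0, "d": [0.704, 0.496, 0.032]}, {"finger_gap": 0, "d": [0.704, 0.496, 0.032]}, {"finger_gap": 0, "d": [0.704, 0.496, 0.032]}, {"finger_gap": 0, "d": [0.704, 0.496, 0.032]}, {"finger_gap": 0, "d": [0.656, 0.448, 0.016]}]' > path.dat && python3 shift.py path.dat
echo '[{"finger_gap": 0}, {"finger_gap": 0}]' > path.dat && python3 shift.py path.dat
python3 go.py '[530,-158.7,180]'
python3 - <<'E'
from station import robot, monitor, workorder, read_camera
import cv2,pickle
from h import *
c=read_camera("top");p=c["pixels"];s=monitor.observe();q=proj(c,[s["tcp_pos"]])[0];print("tcp px",q,"release px",proj(c,[[530,-158.7,161]]))
a=p[130:250,330:480,::-1];b=read_camera("scene");print(proj(b,[s["tcp_pos"],[530,-158.7,161]]))
d=b["pixels"][120:240,285:435,::-1]
cv2.imwrite("pics/both1.png",cv2.resize(np.vstack([a,d]),None,fx=2.5,fy=2.5,interpolation=cv2.INTER_CUBIC))
E
```

```text
time_s: 2.48
tcp_pos: [530.2, -157.0, 215.3]
tcp_rot: [0.63, 0.776, 0.0, 0.0]
wrist_force: [-0.5, 0.3, -0.8]
width: -0.002
gripper_force: 0.0
time_s: 2.72
tcp_pos: [529.2, -159.4, 215.1]
tcp_rot: [0.63, 0.777, -0.001, -0.0]
wrist_force: [-0.4, -0.7, -0.5]
width: 0.004
gripper_force: 0.0
delta tool [ 0.6  0.9 35.1] tcp [ 529.2 -159.4  215.1] yaw ytool 11.94 q [ 0.49  0.42 -0.37  2.    0.22  0.76  0.2 ] F [-0.4 -0.7 -0.5] 2.725 0.003918704553826696
[[-0.207  0.978 -0.001]
 [ 0.978  0.207 -0.001]
 [-0.001 -0.001 -1.   ]]
tcp px [407.93649395 170.13032193] release px [[402.04892582 173.74428955]]
[[340.77074048 148.91821508]
 [339.73711119 165.22450834]]
```

View pics/both1.png

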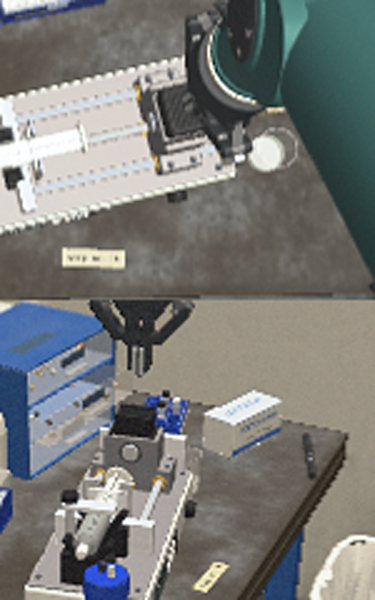

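Both views agree: the tip is above the release, at scene pixel (341,149), and the release face is at (340,165). Lowering now.

To row units: 16 mm is 0.256, 12 mm is 0.192.

```bash
echo '[{"finger_gap": 0, "d": [0.008, 0.008, 0.256]}, {"finger_gap": 0, "d": [0, 0, 0.256]}, {"finger_gap": 0, "d": [0, 0, 0.192]}, {"finger_gap": 0, "d": [0, 0, 0.064]}, {"finger_gap": 0, "d": [0, 0, 0.032]}, {"finger_gap": 0, "d": [0, 0, 0.032]}, {"finger_gap": 0, "d": [0, 0, 0.032]}, {"finger_gap": 0}]' > path.dat && python3 shift.py path.dat; python3 go.py '[530,-158.7,147]'
```

```text
time_s: 3.82
tcp_pos: [530.0, -158.4, 161.4]
tcp_rot: [0.629, 0.777, 0.0, 0.0]
wrist_force: [-0.1, -0.3, -0.7]
width: -0.002
gripper_force: 0.0
delta tool [-0.3 -0.1 14.4] tcp [ 530.  -158.4  161.4] yaw ytool 12.03 q [ 0.46  0.49 -0.34  2.04  0.27  0.65  0.15] F [-0.1 -0.3 -0.7] 3.825 -0.0020323837681614247
[[-0.208  0.978  0.   ]
 [ 0.978  0.208 -0.   ]
 [-0.     0.    -1.   ]]
```

```bash
echo '[{"finger_gap": 0, "d": [0, 0, 0.048]}, {"finger_gap": 0, "d": [0, 0, 0.032]}, {"finger_gap": 0}]' > path.dat && python3 shift.py path.dat; echo '[{"finger_gap": 0, "d": [0, 0, 0.048]}, {"finger_gap": 0, "d": [0, 0, 0.032]}, {"finger_gap": 0, "d": [0, 0, 0.032]}, {"finger_gap": 0, "d": [0, 0, 0.032]}, {"finger_gap": 0}]' > path.dat && python3 shift.py path.dat;python3 go.py '[530,-158.7,147]'
```

```text
time_s: 4.2
tcp_pos: [530.2, -158.4, 156.4]
tcp_rot: [0.629, 0.777, 0.0, 0.0]
wrist_force: [0.5, -0.0, 2.7]
width: 0.002
gripper_force: 1.2
time_s: 4.82
tcp_pos: [530.3, -158.4, 148.4]
tcp_rot: [0.629, 0.777, -0.0, 0.0]
wrist_force: [-1.9, 0.0, 11.7]
width: 0.001
gripper_force: 6.3
delta tool [-0.3 -0.4  1.4] tcp [ 530.3 -158.4  148.4] yaw ytool 12.03 q [ 0.45  0.51 -0.33  2.05  0.28  0.62  0.14] F [-1.9  0.  11.7] 4.825 0.0009934951330489998
[[-0.208  0.978  0.   ]
 [ 0.978  0.208 -0.001]
 [-0.001  0.    -1.   ]]
```

To row units: 1.5 mm is 0.024, 1 mm is 0.016.

```bash
echo '[{"finger_gap": 0, "d": [0, 0, 0.024]}, {"finger_gap": 0, "d": [0, 0, 0.016]}, {"finger_gap": 0}, {"finger_gap": 0}]' > path.dat && python3 shift.py path.dat;echo '[{"finger_gap": 0, "d": [0, 0, 0.016]}, {"finger_gap": 0}]' > path.dat && python3 shift.py path.dat
```

```text
time_s: 5.32
tcp_pos: [530.4, -158.4, 147.0]
tcp_rot: [0.629, 0.777, -0.0, 0.001]
wrist_force: [-4.5, 0.7, 17.9]
width: 0.0
gripper_force: 9.4
time_s: 5.58
tcp_pos: [530.5, -158.4, 146.9]
tcp_rot: [0.629, 0.777, -0.0, 0.001]
wrist_force: [-6.0, 0.5, 24.5]
width: -0.0
gripper_force: 12.6
```

To row units: 6 mm is 0.096, 4 mm is 0.064.

```bash
echo '[{"finger_gap": 0, "d": [0.016, 0, 0]}, {"finger_gap": 0, "d": [0.032, 0, 0]}, {"finger_gap": 0, "d": [0.064, 0, 0]}, {"finger_gap": 0, "d": [0.096, 0, 0]}, {"finger_gap": 0, "d": [0.096, 0, 0]}, {"finger_gap": 0, "d": [0.096, 0, 0]}, {"finger_gap": 0, "d": [0.096, 0, 0]}, {"finger_gap": 0, "d": [0.048, 0, 0]}, {"finger_gap": 0, "d": [0.016, 0, 0]}, {"finger_gap": 0}]' > path.dat && python3 shift.py path.dat;python3 go.py '[530,-158.7,147]'
python3 - <<'E'
from station import robot, monitor, workorder, read_camera
import cv2,pickle
from h import *
c=read_camera("top");p=c["pixels"];pickle.dump(c,open("top2.pkl","wb"))
a=p[150:220,340:440,::-1];b=read_camera("scene");pickle.dump(b,open("scene2.pkl","wb"))
d=b["pixels"][140:210,300:400,::-1]
cv2.imwrite("pics/both2.png",cv2.resize(np.vstack([a,d]),None,fx=4,fy=4,interpolation=cv2.INTER_CUBIC))
E
```

```text
time_s: 6.82
tcp_pos: [523.6, -126.7, 146.8]
tcp_rot: [0.63, 0.777, -0.001, 0.002]
wrist_force: [-5.5, -4.2, 24.7]
width: 0.001
gripper_force: 12.3
delta tool [-32.6  -0.3   0. ] tcp [ 523.6 -126.7  146.8] yaw ytool 11.95 q [ 0.39  0.5  -0.33  2.09  0.28  0.6   0.08] F [-5.5 -4.2 24.7] 6.825 0.001128814674444908
[[-0.207  0.978  0.002]
 [ 0.978  0.207 -0.005]
 [-0.005  0.001 -1.   ]]
```

View pics/both2.png

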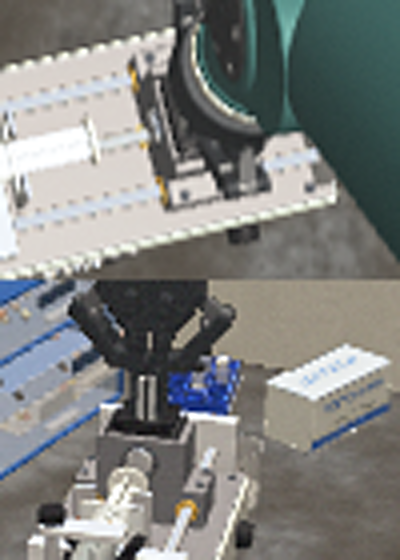

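The tip is holding the release down on its stop and the block is following, having moved about 30 mm. A visible gap remains between the disc at top-crop (99,137) and the block face at about (140,140).

To row units: 2 mm is 0.032, 1 mm is 0.016.

```bash
echo '[{"finger_gap": 0, "d": [0.032, 0, 0]}, {"finger_gap": 0, "d": [0.032, 0, 0]}, {"finger_gap": 0, "d": [0.032, 0, 0]}, {"finger_gap": 0, "d": [0.032, 0, 0]}, {"finger_gap": 0, "d": [0.016, 0, 0]}, {"finger_gap": 0, "d": [0.016, 0, 0]}, {"finger_gap": 0}]' > path.dat && python3 shift.py path.dat; echo '[{"finger_gap": 0, "d": [0.016, 0, 0]}, {"finger_gap": 0, "d": [0.016, 0, 0]}, {"finger_gap": 0, "d": [0.016, 0, 0]}, {"finger_gap": 0, "d": [0.016, 0, 0]}, {"finger_gap": 0}]' > path.dat && python3 shift.py path.dat; python3 go.py '[530,-158.7,147]'
python3 - <<'E'
from h import *;import pickle
c=pickle.load(open("top2.pkl","rb"));g=lambda u,v:(340+(u+.5)/4-.5,150+(v+.5)/4-.5)
c0=pickle.load(open("top0.pkl","rb"));f=lambda u,v:(260+(u+.5)/4-.5,130+(v+.5)/4-.5)
y=np.array([-.208,.978,0])
for z in(90,118):
  print(z,[round(float((onz(c,g(*p),z))@y),1) for p in((99,137),(133,78),(163,190))],[round(float((onz(c0,f(*p),z))@y),1) for p in((416,222),(497,137),(530,270))])
E
```

```text
time_s: 7.8
tcp_pos: [521.6, -117.1, 146.9]
tcp_rot: [0.63, 0.777, -0.001, 0.002]
wrist_force: [-5.4, -3.9, 25.0]
width: 0.002
gripper_force: 12.5
time_s: 8.43
tcp_pos: [520.7, -113.1, 146.9]
tcp_rot: [0.63, 0.777, -0.001, 0.002]
wrist_force: [-5.6, -3.8, 25.3]
width: -0.002
gripper_force: 12.6
delta tool [-46.5  -0.3   0.1] tcp [ 520.7 -113.1  146.9] yaw ytool 11.94 q [ 0.37  0.49 -0.33  2.1   0.28  0.59  0.05] F [-5.6 -3.8 25.3] 8.425 -0.0023623149688177508
[[-0.207  0.978  0.002]
 [ 0.978  0.207 -0.005]
 [-0.005  0.001 -1.   ]]
90 [-181.2, -212.3, -213.3] [-178.5, -243.9, -243.1]
118 [-176.7, -207.0, -208.0] [-174.1, -237.7, -236.9]
```

To row units: 1 mm is 0.016.

```bash
for i in 1; do echo '[{"finger_gap": 0, "d": [0.016, 0, 0]}, {"finger_gap": 0, "d": [0.016, 0, 0]}, {"finger_gap": 0, "d": [0.016, 0, 0]}, {"finger_gap": 0, "d": [0.016, 0, 0]}, {"finger_gap": 0, "d": [0.016, 0, 0]}, {"finger_gap": 0, "d": [0.016, 0, 0]}]' > path.dat && python3 shift.py path.dat; done; python3 go.py '[530,-158.7,147]'
```

```text
time_s: 9.18
tcp_pos: [519.4, -107.4, 146.8]
tcp_rot: [0.63, 0.777, -0.001, 0.002]
wrist_force: [-4.7, -3.5, 24.9]
width: -0.001
gripper_force: 12.7
delta tool [-52.4  -0.3   0.1] tcp [ 519.4 -107.4  146.8] yaw ytool 11.93 q [ 0.36  0.49 -0.33  2.11  0.28  0.59  0.04] F [-4.7 -3.5 24.9] 9.175 -0.0005616139256798921
[[-0.207  0.978  0.002]
 [ 0.978  0.207 -0.005]
 [-0.005  0.001 -1.   ]]
```

To row units: 1 mm is 0.016.

```bash
echo '[{"finger_gap": 0, "d": [0.016, 0, 0]}, {"finger_gap": 0, "d": [0.016, 0, 0]}, {"finger_gap": 0, "d": [0.016, 0, 0]}]' > path.dat && python3 shift.py path.dat|egrep 'tcp_pos|force'
```

```text
tcp_pos: [518.8, -104.5, 146.8]
wrist_force: [-4.7, -4.1, 25.8]
gripper_force: 12.8
```

To row units: 1 mm is 0.016.

```bash
echo '[{"finger_gap": 0, "d": [0.016, 0, 0]}, {"finger_gap": 0, "d": [0.016, 0, 0]}]' > path.dat && python3 shift.py path.dat|egrep 'tcp_pos|force'
```

```text
tcp_pos: [518.4, -102.5, 146.8]
wrist_force: [-6.5, -3.4, 25.0]
gripper_force: 12.8
```

To row units: 1 mm is 0.016.

```bash
echo '[{"finger_gap": 0, "d": [0.016, 0, 0]}, {"finger_gap": 0, "d": [0.016, 0, 0]}]' > path.dat && python3 shift.py path.dat|egrep 'tcp_pos|t_force'
```

```text
tcp_pos: [517.9, -100.5, 146.8]
wrist_force: [-5.5, -4.8, 25.5]
```

To row units: 1 mm is 0.016.

```bash
echo '[{"finger_gap": 0, "d": [0.016, 0, 0]}, {"finger_gap": 0, "d": [0.016, 0, 0]}]' > path.dat && python3 shift.py path.dat|egrep 'tcp_pos|t_force'
```

```text
tcp_pos: [517.5, -98.5, 146.8]
wrist_force: [-5.5, -3.4, 26.1]
```

To row units: 1 mm is 0.016.

```bash
echo '[{"finger_gap": 0, "d": [0.016, 0, 0]}]' > path.dat && python3 shift.py path.dat|egrep 'tcp_pos|t_force'
```

```text
tcp_pos: [517.4, -97.5, 146.8]
wrist_force: [-4.4, -4.8, 25.9]
```

To row units: 1 mm is 0.016.

```bash
echo '[{"finger_gap": 0, "d": [0.016, 0, 0]}]' > path.dat && python3 shift.py path.dat|egrep 'tcp_pos|t_force'
```

```text
tcp_pos: [517.1, -96.5, 146.8]
wrist_force: [-5.1, -3.9, 26.1]
```

To row units: 0.5 mm is 0.008.

```bash
echo '[{"finger_gap": 0, "d": [0.008, 0, 0]}, {"finger_gap": 0}]' > path.dat && python3 shift.py path.dat|egrep 'tcp_pos|t_force'
```

```text
tcp_pos: [517.0, -96.0, 146.8]
wrist_force: [-5.5, -4.0, 26.3]
```

```bash
python3 - <<'E'
from station import robot, monitor, workorder, read_camera
import cv2
from h import *
a=read_camera("top")["pixels"][160:210,330:400,::-1];d=read_camera("scene")["pixels"][150:200,305:375,::-1]
cv2.imwrite("pics/both3.png",cv2.resize(np.hstack([a,d]),None,fx=5.6,fy=5.6,interpolation=cv2.INTER_CUBIC))
E
```

```text
(no output)
```

View pics/both3.png

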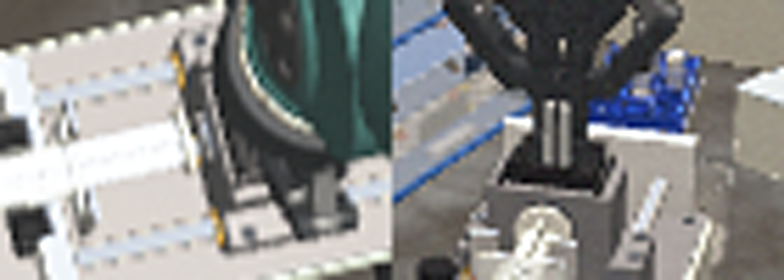

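The disc at crop (192,143) is now nearly on the block face at about (205,150), which leaves only a few mm. I'll continue in fine steps.

To row units: 0.5 mm is 0.008.

```bash
echo '[{"finger_gap": 0, "d": [0.008, 0, 0]}, {"finger_gap": 0, "d": [0.008, 0, 0]}]' > path.dat && python3 shift.py path.dat|egrep 'tcp_pos|t_force'
```

```text
tcp_pos: [516.8, -95.1, 146.8]
wrist_force: [-5.6, -4.1, 25.8]
```

To row units: 0.5 mm is 0.008.

```bash
echo '[{"finger_gap": 0, "d": [0.008, 0, 0]}, {"finger_gap": 0, "d": [0.008, 0, 0]}]' > path.dat && python3 shift.py path.dat|egrep 'tcp_pos|t_force'
```

```text
tcp_pos: [516.6, -94.1, 146.8]
wrist_force: [-5.3, -3.8, 25.7]
```

To row units: 0.5 mm is 0.008.

```bash
echo '[{"finger_gap": 0, "d": [0.008, 0, 0]}, {"finger_gap": 0, "d": [0.008, 0, 0]}]' > path.dat && python3 shift.py path.dat|egrep 'tcp_pos|t_force'
```

```text
tcp_pos: [516.3, -93.1, 146.8]
wrist_force: [-4.9, -3.6, 26.1]
```

To row units: 0.5 mm is 0.008.

```bash
echo '[{"finger_gap": 0, "d": [0.008, 0, 0]}, {"finger_gap": 0, "d": [0.008, 0, 0]}]' > path.dat && python3 shift.py path.dat|egrep 'tcp_pos|t_force'
```

```text
tcp_pos: [516.2, -92.1, 146.8]
wrist_force: [-5.5, -3.8, 26.8]
```

To row units: 0.5 mm is 0.008.

```bash
echo '[{"finger_gap": 0, "d": [0.008, 0, 0]}, {"finger_gap": 0, "d": [0.008, 0, 0]}]' > path.dat && python3 shift.py path.dat|egrep 'tcp_pos|t_force'
```

```text
tcp_pos: [515.9, -91.2, 146.8]
wrist_force: [-5.0, -4.8, 26.2]
```

```bash
echo '[{"finger_gap": 0, "d": [0.008, 0, 0]}, {"finger_gap": 0, "d": [0.008, 0, 0]}]' > path.dat && python3 shift.py path.dat|egrep 'tcp_pos|t_force'
```

```text
tcp_pos: [515.7, -90.2, 146.8]
wrist_force: [-5.7, -4.2, 26.3]
```

To row units: 0.5 mm is 0.008.

```bash
echo '[{"finger_gap": 0, "d": [0.008, 0, 0]}, {"finger_gap": 0, "d": [0.008, 0, 0]}]' > path.dat && python3 shift.py path.dat|egrep 'tcp_pos|t_force'
```

```text
tcp_pos: [515.6, -89.4, 146.8]
wrist_force: [-5.7, -5.0, 25.2]
```

To row units: 0.5 mm is 0.008.

```bash
echo '[{"finger_gap": 0, "d": [0.008, 0, 0]}, {"finger_gap": 0, "d": [0.008, 0, 0]}]' > path.dat && python3 shift.py path.dat|egrep 'tcp_pos|t_force'
```

```text
tcp_pos: [515.4, -88.8, 146.8]
wrist_force: [-5.1, -5.8, 25.5]
```

To row units: 0.5 mm is 0.008.

```bash
echo '[{"finger_gap": 0, "d": [0.008, 0, 0]}, {"finger_gap": 0}]' > path.dat && python3 shift.py path.dat|egrep 'tcp_pos|t_force'
```

```text
tcp_pos: [515.3, -88.3, 146.8]
wrist_force: [-4.3, -5.3, 25.9]
```

```bash
echo '[{"finger_gap": 0, "d": [0.008, 0, 0]}, {"finger_gap": 0}]' > path.dat && python3 shift.py path.dat|egrep 'tcp_pos|t_force'
```

```text
tcp_pos: [515.2, -88.0, 146.8]
wrist_force: [-4.1, -6.0, 26.4]
```

To row units: 0.5 mm is 0.008.

```bash
echo '[{"finger_gap": 0, "d": [0.008, 0, 0]}, {"finger_gap": 0}]' > path.dat && python3 shift.py path.dat|egrep 'tcp_pos|t_force'
```

```text
tcp_pos: [515.2, -87.6, 146.8]
wrist_force: [-6.7, -5.7, 25.6]
```

To row units: 0.5 mm is 0.008.

```bash
echo '[{"finger_gap": 0, "d": [0.008, 0, 0]}, {"finger_gap": 0}]' > path.dat && python3 shift.py path.dat|egrep 'tcp_pos|t_force'
```

```text
tcp_pos: [515.1, -87.2, 146.8]
wrist_force: [-4.9, -6.5, 25.8]
```

To row units: 0.5 mm is 0.008.

```bash
echo '[{"finger_gap": 0, "d": [0.008, 0, 0]}, {"finger_gap": 0}]' > path.dat && python3 shift.py path.dat|egrep 'tcp_pos|t_force'
```

```text
tcp_pos: [515.0, -86.8, 146.8]
wrist_force: [-5.5, -6.8, 26.5]
```

To row units: 0.5 mm is 0.008.

```bash
echo '[{"finger_gap": 0, "d": [0.008, 0, 0]}, {"finger_gap": 0}]' > path.dat && python3 shift.py path.dat|egrep 'tcp_pos|t_force'
```

```text
tcp_pos: [514.9, -86.4, 146.8]
wrist_force: [-4.6, -6.6, 25.1]
```

To row units: 0.5 mm is 0.008.

```bash
echo '[{"finger_gap": 0, "d": [0.008, 0, 0]}, {"finger_gap": 0}]' > path.dat && python3 shift.py path.dat|egrep 'tcp_pos|t_force'
```

```text
tcp_pos: [514.8, -86.0, 146.8]
wrist_force: [-5.6, -6.2, 25.7]
```

To row units: 0.5 mm is 0.008.

```bash
echo '[{"finger_gap": 0, "d": [0.008, 0, 0]}, {"finger_gap": 0}]' > path.dat && python3 shift.py path.dat|egrep 'tcp_pos|t_force'
```

```text
tcp_pos: [514.7, -85.6, 146.8]
wrist_force: [-5.0, -6.7, 25.7]
```

To row units: 0.5 mm is 0.008.

```bash
echo '[{"finger_gap": 0, "d": [0.008, 0, 0]}, {"finger_gap": 0, "d": [0.008, 0, 0]}, {"finger_gap": 0}]' > path.dat && python3 shift.py path.dat|egrep 'tcp_pos|t_force'
```

```text
tcp_pos: [514.7, -85.4, 146.8]
wrist_force: [-4.3, -7.7, 25.0]
```

To row units: 0.5 mm is 0.008.

```bash
echo '[{"finger_gap": 0, "d": [0.008, 0, 0]}, {"finger_gap": 0, "d": [0.008, 0, 0]}, {"finger_gap": 0}]' > path.dat && python3 shift.py path.dat|egrep 'tcp_pos|t_force'
```

```text
tcp_pos: [514.7, -85.3, 146.8]
wrist_force: [-4.7, -9.7, 24.4]
```

To row units: 0.5 mm is 0.008.

```bash
echo '[{"finger_gap": 0, "d": [0.008, 0, 0]}, {"finger_gap": 0, "d": [0.008, 0, 0]}, {"finger_gap": 0}]' > path.dat && python3 shift.py path.dat|egrep 'tcp_pos|t_force'
```

```text
tcp_pos: [514.7, -85.2, 146.8]
wrist_force: [-2.0, -11.2, 23.9]
```

The block has stalled against the plunger with the pad fully in, and the plunger force is about 8 N. I'll ease the push slightly, then let the release up.

To row units: -0.5 mm is -0.008.

```bash
echo '[{"finger_gap": 0, "d": [-0.008, 0, 0]}, {"finger_gap": 0, "d": [-0.008, 0, 0]}, {"finger_gap": 0, "d": [-0.008, 0, 0]}, {"finger_gap": 0}]' > path.dat && python3 shift.py path.dat|egrep 'tcp_pos|t_force'; echo '[{"finger_gap": 0, "d": [0, 0, -0.016]}, {"finger_gap": 0, "d": [0, 0, -0.016]}, {"finger_gap": 0, "d": [0, 0, -0.016]}, {"finger_gap": 0, "d": [0, 0, -0.016]}, {"finger_gap": 0, "d": [0, 0, -0.016]}, {"finger_gap": 0}]' > path.dat && python3 shift.py path.dat|egrep 'tcp_pos|t_force'
```

```text
tcp_pos: [514.7, -85.3, 146.8]
wrist_force: [-3.7, -9.1, 25.3]
tcp_pos: [514.5, -85.3, 150.2]
wrist_force: [0.2, -9.8, 10.7]
```

To row units: -1 mm is -0.016.

```bash
echo '[{"finger_gap": 0, "d": [0, 0, -0.016]}, {"finger_gap": 0, "d": [0, 0, -0.016]}, {"finger_gap": 0, "d": [0, 0, -0.016]}, {"finger_gap": 0, "d": [0, 0, -0.016]}, {"finger_gap": 0}]' > path.dat && python3 shift.py path.dat|egrep 'tcp_pos|t_force'; echo '[{"finger_gap": 0, "d": [-0.016, 0, 0]}, {"finger_gap": 0, "d": [-0.016, 0, 0]}, {"finger_gap": 0, "d": [-0.016, 0, 0]}, {"finger_gap": 0}]' > path.dat && python3 shift.py path.dat|egrep 'tcp_pos|t_force'
```

```text
tcp_pos: [514.4, -84.5, 153.2]
wrist_force: [2.2, -8.0, 3.7]
tcp_pos: [514.4, -84.6, 152.9]
wrist_force: [1.0, -6.3, 3.4]
```

To row units: -1 mm is -0.016.

```bash
echo '[{"finger_gap": 0, "d": [-0.016, 0, 0]}, {"finger_gap": 0, "d": [-0.016, 0, 0]}, {"finger_gap": 0, "d": [-0.016, 0, 0]}, {"finger_gap": 0}]' > path.dat && python3 shift.py path.dat|egrep 'tcp_pos|t_force'; echo '[{"finger_gap": 0, "d": [0, 0, -0.016]}, {"finger_gap": 0, "d": [0, 0, -0.016]}, {"finger_gap": 0, "d": [0, 0, -0.016]}, {"finger_gap": 0, "d": [0, 0, -0.016]}, {"finger_gap": 0, "d": [0, 0, -0.016]}, {"finger_gap": 0}]' > path.dat && python3 shift.py path.dat|egrep 'tcp_pos|t_force'
```

```text
tcp_pos: [514.5, -84.9, 152.7]
wrist_force: [-0.2, -1.3, 3.4]
tcp_pos: [514.4, -85.8, 157.8]
wrist_force: [0.7, 1.9, 1.5]
```

To row units: -20 mm is -0.32, -10 mm is -0.16.

```bash
echo '[{"finger_gap": 0, "d": [0, 0, -0.032]}, {"finger_gap": 0, "d": [0, 0, -0.032]}, {"finger_gap": 0, "d": [0, 0, -0.048]}, {"finger_gap": 0, "d": [0, 0, -0.08]}, {"finger_gap": 0, "d": [0, 0, -0.16]}, {"finger_gap": 0, "d": [0, 0, -0.32]}, {"finger_gap": 0, "d": [0, 0, -0.32]}, {"finger_gap": 0}]' > path.dat && python3 shift.py path.dat|egrep 'tcp_pos|t_force'; echo '[{"finger_gap": 0, "d": [-0.8, 0, -0.16]}, {"finger_gap": 0, "d": [-0.8, 0, -0.16]}, {"finger_gap": 0, "d": [-0.8, 0, 0]}, {"finger_gap": 0}, {"finger_gap": 0}]' > path.dat && python3 shift.py path.dat
python3 - <<'E'
from station import robot, monitor, workorder, read_camera
import cv2,pickle
from h import *
C=read_camera("top");a=C["pixels"][160:210,330:400,::-1];d=read_camera("scene")["pixels"][150:200,305:375,::-1]
pickle.dump(C,open("top4.pkl","wb"))
cv2.imwrite("pics/both4.png",cv2.resize(np.hstack([a,d]),None,fx=5.6,fy=5.6,interpolation=cv2.INTER_CUBIC))
E
```

```text
tcp_pos: [515.9, -86.1, 221.6]
wrist_force: [-0.2, 0.0, -0.6]
time_s: 21.28
tcp_pos: [545.1, -231.9, 238.9]
tcp_rot: [0.629, 0.777, -0.0, -0.001]
wrist_force: [0.2, 0.2, 0.8]
width: -0.001
gripper_force: 0.0
```

View pics/both4.png

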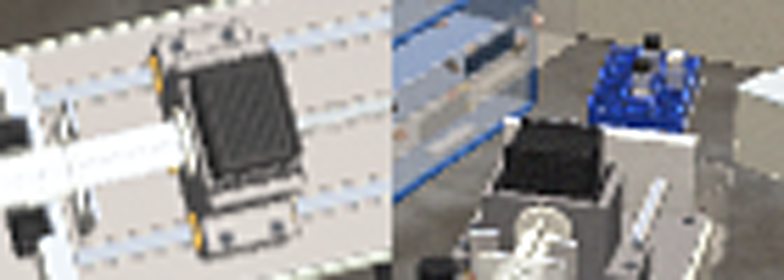

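The disc at crop (185,140) rests on the block face, the release is up, and the arm is clear of everything.

```bash
python3 -c "
from station import robot, monitor, workorder, read_camera
print(workorder.job_done())"
```

```text
the job is handed in; nothing more can be done
None
```

I handed the job in at about 21 s. The block is up against the syringe's plunger, the release is back up with the drive gripping, and the arm is clear. The pad being fully in is inferred from the block stalling at about 8 N on the plunger, and no verdict came back.

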